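# Move the clip-on thermometer from the jug to the saucepan

### The job

The saucepan on the hob needs its thermometer. Take the lid off the pan and set it down, not dropped, level on the raised black trivet, centred well enough to sit safely; then take the dial thermometer off the jug by squeezing its two red tabs so that the jaw opens, and clip it over the wall of the saucepan: upright, stem hanging inside the pan, pushed well down so that the rim comes up to the spring coil, and the jaw left closed on the wall. Keep the jug and the pan standing where they are and do not disturb the jars, bottle, mill, mug and bowl.

Things in the scene. Friction and masses are not known exactly. Their poses are not given: they have to be found in the camera images.
- thermometer: Clip-on dial pan thermometer, 80 g: steel peg-type spring clip, two red tabs on top, dial and stem beside it. Starts clipped on the jug's rim. Origin: middle of the clip, where the rim's top edge meets the underside of the spring coil. Clipped: z up, x outwards across the wall, y along the rim. Two jaws, 16 mm wide, reach 21 mm below the origin, one each side of the wall.
- jaw (a joint): Opening of the sprung jaw, rad: about 0 closed on a 3 mm wall (jug or pan), -0.12 shut on nothing, 0.6 fully open, at a stop. Pivot 5 mm above the origin, along y. Opening takes about 7 N at the tabs to start, 11 N at the stop; let go, it snaps shut. Fully open each half has swung 0.3 rad: both jaws (and the stem) lean 0.3 rad away from the wall and the mouth is 18 mm wide at the tips.
- clip_tabs (a point): Between the two red tabs, 36 mm above the thermometer's origin: where to squeeze them, from above, closing along its x. Tabs 19 mm wide in y, from 20 to 47 mm above the origin; on a rim they lean apart, 41 mm over their outer faces at this height, 47 mm at the tops. Fully squeezed they stand parallel, 21 mm over their faces, so a firm grip holds the clip upright and open.
- stem_tip (a point): Lower end of the 4 mm steel stem, at x -21, y 38, z -80 mm in the thermometer's frame (so inside the vessel, -x being the inner side). Above it the dial, 38 mm across, white face and red needle looking up, its top 12 mm above the origin, beside the tabs towards +y.
- jug: Blue ceramic jug, 0.5 kg, loose, 130 mm outside diameter, 130 mm high, straight wall 3 mm thick, loop handle at its -x reaching 110 mm from the middle. Origin: centre of its underside, z up. The thermometer starts clipped on its rim at its +x side.
- pan: Steel saucepan, 1.2 kg, loose, standing on the near cooking ring of the black glass hob (glass 6 mm above the worktop): 180 mm outside diameter, 105 mm high, straight wall 3 mm thick (middle of the wall 88.5 mm from the axis), inner floor 5 mm above its underside. Long black handle along its +x, to 270 mm from the axis, all of it below the rim. Origin: centre of its underside, z up.
- pan_rim (a point): Centre of the saucepan's mouth, level with the rim's top edge.
- lid: Steel saucepan lid, 0.35 kg, 184 mm diameter, lying on the pan; origin: centre of its flat underside (164 mm wide, reaching 5 mm down into the pan; the brim 5 mm above the origin lies on the rim), z up. Black knob, a plain cylinder of 28 mm diameter, from 21 to 54 mm above the origin.
- lid_knob (a point): On the lid's axis, 45 mm above its underside: height at which to grip the knob.
- trivet: Round black cast-iron trivet on three feet, 0.8 kg, loose, 120 mm diameter, its flat top 30 mm high. Origin: centre of its underside on the worktop.
- herb_jar: Bystander: small green jar with a metal cap, 48 mm diameter, 95 mm high; origin under its centre.
- spice_jar: Bystander: small terracotta-red jar with a metal cap, 48 mm diameter, 95 mm high; origin under its centre.
- oil_bottle: Bystander: green glass oil bottle, 64 mm diameter, 240 mm high; origin under its centre.
- pepper_mill: Bystander: dark wooden pepper mill, 54 mm diameter, 155 mm high; origin under its centre.
- mug: Bystander: white mug, 80 mm diameter, 90 mm high; origin under its centre.
- salt_bowl: Bystander: small white bowl, 60 mm diameter, 32 mm high, near the robot; origin under its centre.

How it is judged:
At the end, for the whole second after the job is handed in: Thermometer on the pan rim: clip centre 83 to 94 mm from the pan axis, rim within 10 mm of the coil (4 mm beyond), upright within 0.2 rad, stem inside, jaw between -0.06 and 0.15 and pressing on the wall; lid level on the trivet, within 35 mm of its centre; pan and jug upright; all at rest (horizontal distance between thermometer and pan_rim between 0.083 and 0.094 m and z of thermometer in the frame of pan_rim between -0.004 and 0.01 m and horizontal distance between stem_tip and pan_rim below 0.085 m and z of stem_tip in the frame of pan_rim below -0.06 m and angle between thermometer's own z axis and vertical below 0.2 rad and value of joint jaw between -0.06 and 0.15 rad and contact force between thermometer and pan above 2 N and linear speed of each of thermometer, lid below 0.02 m/s and horizontal distance between lid and trivet below 0.035 m and z of lid in the frame of trivet between 0.026 and 0.034 m and angle between lid's own z axis and vertical below 0.06 rad and angle between each of pan, jug's own z axis and vertical below 0.05 rad); the robot touches nothing.
It fails at once if the lid is dropped (falls out of the fingers faster than 0.45 m/s) (contact force between the fingers and lid below 0.1 N and linear speed of lid above 0.45 m/s).
It fails at once if the jug is lifted, tipped (0.25 rad) or shifted by more than 30 mm (distance of jug from where it was at the start of the episode above 0.03 m or angle between jug's own z axis and vertical above 0.25 rad).
It fails at once if the pan is lifted, tipped (0.25 rad) or shifted by more than 30 mm (distance of pan from where it was at the start of the episode above 0.03 m or angle between pan's own z axis and vertical above 0.25 rad).
It fails at once if a jar, the bottle, mill, mug or bowl is moved by more than 30 mm (distance of any of herb_jar, spice_jar, oil_bottle, pepper_mill, mug, salt_bowl from where it was at the start of the episode above 0.03 m).
It also fails if it takes over 66 s, if anything falls off the work surface, if the arm or the gripper's body presses on something with over 40 N, if the wrist force passes 120 N, or if a joint passes its speed limit or range.

### The arm

A 7-joint arm with a two-finger parallel gripper is mounted at the origin on the work surface. World frame = base frame: x ahead of the robot, y to its left, z up, the work surface at z = 0. Lengths are in m, angles in rad, forces in N, time in s.
With the tool pointing down it reaches from about 0.425 to 0.925 m from the base axis. Payload 6.8 kg.
Tool frame: the origin (TCP) lies midway between the tips of the shut fingers; the grasp point (between the pads) lies arm.pinch_z behind it (arm.pinch_z is the distance from the TCP to the grasp point, in m); z points along the fingers, y is the line along which they close (so a half turn about z gives the same grasp; the last joint's range is limited). The gripper opens to 85 mm and grips with 20 to 120 N. Pads are 22 mm wide; open, the fingers measure 114 mm over their backs; the gripper's body (76 mm by 85 mm) begins 54 mm behind the grasp point. The pads swing forward as they close: fully open they stand 13 mm farther back than shut.
Start: joints at [1.156, 0.477, 0.022, 1.555, -0.011, 1.109, -0.083], TCP at [0.204, -0.643, 0.231] pointing down, gripper open.
Joint ranges: [-2.96, 2.96], [-0.34, 2.1], [-1.41, 1.46], [0.24, 2.44], [-1.37, 4.51], [0.17, 1.92], [-2.96, 2.96]. Speed limits (rad/s): [2.39, 2.39, 3.14, 3.14, 3.14, 3.14, 3.14].

### API

Orientations are given as a unit quaternion [w, x, y, z].
In Python, from station import arm gives the robot as it stands.
- The arm moves only by the tool move_arm, never from a script. Its argument "motion" is a list of rows, each a list of 2 entries, a list of its own where there are three numbers: the shift along the tool's x, y, z in m, then the turn, a rotation vector about the tool's x, y, z in degrees. A call has 1 to 12 rows; each row shifts and turns the commanded pose from where the row before left it, along the tool's axes as they then stand; what a row does not reach is not made up. A row lasts 1/10 s, in which the tool goes at most 50 mm and 8.59 degrees, less where a joint would pass 70% of its speed; a pose out of reach is approached as far as the arm can. A call is refused whole if a number of a shift passes 0.05 or a number of a turn 8.59, either way. A call with a gripper value outside its range is refused whole. "gripper" is the closure, from -1 (fully open) to 1 (shut), set as the call begins (left out, the last holds). The fingers move at their own pace and stop on an object; "squeeze" is the grip in N (left out, the last holds). Time passes only in rows, so rows that do not move let the fingers close. It gives the time, the measured TCP pose, the force, the opening and the grip force at its end, in the units of the state.
- arm.sense(): the state, without advancing time (a new reading comes with each control period).
- arm.read_camera(name): name is "scene" or "top" or "wrist"; returns (picture, depth): 420x560x3 uint8, blue, green, red; 420x560 float32, m along the optical axis (not along the pixel's ray), 0 where there is no reading.
- arm.camera_model(name): a dict with "fovy" (degrees; the focal length in pixels is half the picture's height over the tangent of half this angle, whatever the lens; pixels are square), "cx", "cy" (the principal point, pixels), "position" and "rotation" of the camera in the world; the wrist camera has in their place "T_tool_cam" (4x4, takes a point from camera to tool coordinates, whose origin is the TCP and whose axes are the flange's). Camera axes: x right, y up, looking along -z (the intrinsics and any distortion apply to the point x, -y, -z); pixel columns grow to the right and rows downward; lengths in m; the calibration is good to about 2 mm. The wrist camera is an equidistant fisheye: a pixel r from the principal point sees the ray r / f radians off the axis. A picture is of the moment at which its call begins: read the wrist's pose just before it. camera_model takes no time and is no camera call.
- arm.job_done(): hands the job in; it is judged then, once.
The state is a dict: "t": time; "qpos": joint angles; "dq": joint speeds; "effort": joint torques, N m; "eef_pos": TCP position; "orientation": TCP orientation; "wrist_force": force on the tool from outside, world axes, zero at the start; "moment": the same for the moment, N m; "gripper_width": finger opening in m; "grasp_force": force on a finger pad.
Only numpy, scipy, OpenCV 4.12 (cv2) and the standard library are available. Lean on these libraries where they do the work, as an engineer would, in place of code of your own. Each camera call takes 0.05 s, during which the arm holds its last target. There are 200 camera calls.

## Working session

There is one attempt and no reset: what is moved stays moved. The work goes in short steps, Python scripts to look and compute and a tool call to move; the robot and the scene stay as the last step left them, time stands still between calls to the robot, and variables do not carry over. Pictures are saved under pics/ and viewed, at most 12 in all, crops included, and the job is handed in when it is done.

Besides the shell and the picture viewer there is one more tool, called after "Emit:" as a command line: name --argument value ..., lists and objects as JSON in quotes. move_arm: Moves the arm, as the interface text tells. Its arguments: {"type":"object","properties":{"motion":{"type":"array","items":{"type":"array"}},"gripper":{"type":"number"},"squeeze":{"type":"number"}},"required":["motion"]}

```bash
mkdir -p pics; ls
python3 - <<'E'
from station import arm
import cv2,numpy as np
s=arm.sense();print(s['t'],s['eef_pos'],s['orientation'],s['gripper_width'],arm.pinch_z)
for n in("scene","top"):
    p,d=arm.read_camera(n);cv2.imwrite(f"pics/{n}.png",p);np.save(f"{n}.npy",d)
    print(n,arm.camera_model(n))
print(arm.camera_model("wrist"))
E
```

```text
pics
0.0 [ 0.20370076 -0.64292235  0.23033376] [-8.79768856e-04  9.88251203e-01  1.52835680e-01 -2.02741095e-04] 0.08537010707735708 0.0187
scene {'fovy': 55.998701765352635, 'cx': 284.66767193952444, 'cy': 206.21390654148476, 'position': array([ 1.51687716, -0.42366036,  0.81526334]), 'rotation': array([0.73018428, 0.39693359, 0.2603193 , 0.49143514])}
top {'fovy': 42.912293016303565, 'cx': 282.9879111248457, 'cy': 205.7067992383168, 'position': array([ 0.38803143, -0.01702036,  1.57897307]), 'rotation': array([ 0.71390582,  0.04268502, -0.04086802, -0.6977437 ])}
{'fovy': 65.70646984690485, 'cx': 277.1734166078942, 'cy': 212.74157463627284, 'T_tool_cam': array([[ 1.22511377e-03,  9.44602170e-01,  3.28215233e-01,
         8.59063630e-02],
       [ 9.99998837e-01, -8.59281273e-04, -1.25964109e-03,
        -7.86503000e-04],
       [-9.07830507e-04,  3.28216394e-01, -9.44602125e-01,
        -1.41408729e-01],
       [ 0.00000000e+00,  0.00000000e+00,  0.00000000e+00,
         1.00000000e+00]])}
```

View pics/top.png

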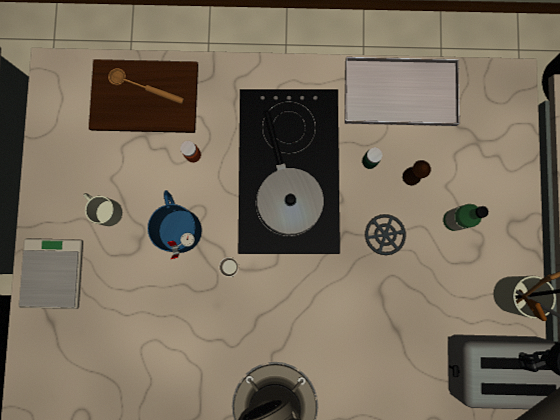

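View pics/scene.png

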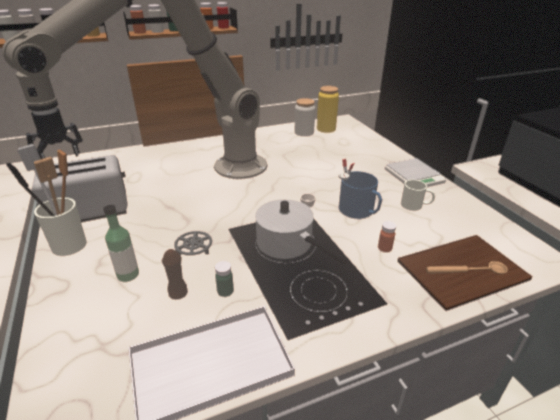

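The top view shows the lid knob at about (290,200), the trivet at (385,234), the jug at (175,230) with the red tabs at about (172,243) and (176,256), and the bowl at (229,267). The scene view confirms the layout: the lid is on the pan and the thermometer is on the robot's side of the jug.

```bash
cat > h.py <<'E'
import numpy as np,cv2
from scipy.spatial.transform import Rotation as R
from station import arm
def cam(n):
    m=arm.camera_model(n);f=210/np.tan(np.radians(m['fovy']/2));q=np.array(m['rotation'])
    return m,f,R.from_quat(q[[1,2,3,0]])
def topz(n,u,v,z):
    m,f,r=cam(n);d=r.apply([(u-m['cx'])/f,-(v-m['cy'])/f,-1]);p=np.array(m['position']);return p+d*(z-p[2])/d[2]
def cloud(n,d):
    m,f,r=cam(n);v,u=np.mgrid[:420,:560]
    P=np.stack([(u-m['cx'])/f*d,-(v-m['cy'])/f*d,-d],-1).reshape(-1,3)
    return (r.apply(P)+m['position']).reshape(420,560,3)
def circ(P):
    A=np.c_[2*P[:,:2],np.ones(len(P))];s=np.linalg.lstsq(A,(P[:,:2]**2).sum(1),rcond=None)[0]
    return s[0],s[1],np.sqrt(s[2]+s[0]**2+s[1]**2)
E
python3 - <<'E'
from h import *
d=np.load('top.npy');C=cloud('top',d);p=cv2.imread('pics/top.png')
print('table z',C[300,300],C[230,245])
for n,(u,v,r,z0,z1) in dict(knob=(290,200,12,.15,.2),lid=(290,200,45,.108,.15),trivet=(385,234,26,.02,.04),jug=(175,230,40,.12,.135),herb=(373,156,14,.085,.1),mill=(420,168,20,.14,.17),oil=(470,215,30,.2,.26),bowl=(229,267,14,.02,.05),spice=(190,151,15,.08,.1)).items():
    P=C[v-r:v+r,u-r:u+r].reshape(-1,3);P=P[(P[:,2]>z0)&(P[:,2]<z1)]
    if len(P)<5: print(n,'few');continue
    mm=(P.min(0)+P.max(0))/2
    c,rad=cv2.minEnclosingCircle((P[:,:2]*1000).astype(np.float32))
    print(n,len(P),'enc',np.round(c,1),round(rad,1),'zmax',P[:,2].max().round(4),'zmed',np.median(P[:,2]).round(4), 'circfit',np.round(circ(P),4))
c=cv2.resize(p[190:270,130:245],None,fx=6,fy=6,interpolation=cv2.INTER_CUBIC);cv2.imwrite('pics/jug.png',c)
E
```

```text
table z [ 0.30063809 -0.06634435  0.01204116] [0.50045434 0.09984906 0.00155531]
knob 85 enc [578.1 -28.4] 14.1 zmax 0.1666 zmed 0.1596 circfit [ 0.5773 -0.0285  0.0099]
lid 3316 enc [578.1 -28.7] 91.9 zmax 0.1494 zmed 0.121 circfit [ 0.5777 -0.0287  0.0653]
trivet 855 enc [ 496.5 -307.8] 60.5 zmax 0.0393 zmed 0.0289 circfit [ 0.4961 -0.3074  0.0433]
jug 232 enc [505.5 294.6] 81.9 zmax 0.1349 zmed 0.1285 circfit [0.4966 0.2932 0.064 ]
herb 178 enc [ 717.  -265.4] 22.4 zmax 0.1 zmed 0.0944 circfit [ 0.7167 -0.2644  0.0156]
mill 132 enc [ 672.4 -387.5] 19.5 zmax 0.1619 zmed 0.1497 circfit [ 0.6721 -0.3873  0.0127]
oil 155 enc [ 543.7 -512.8] 15.6 zmax 0.2447 zmed 0.2374 circfit [ 0.5443 -0.5122  0.0111]
bowl 120 enc [392.3 144.1] 29.6 zmax 0.0419 zmed 0.0299 circfit [0.3921 0.1437 0.0266]
spice 174 enc [724.8 264.2] 22.0 zmax 0.0999 zmed 0.0945 circfit [0.7231 0.2638 0.0155]
```

View pics/jug.png

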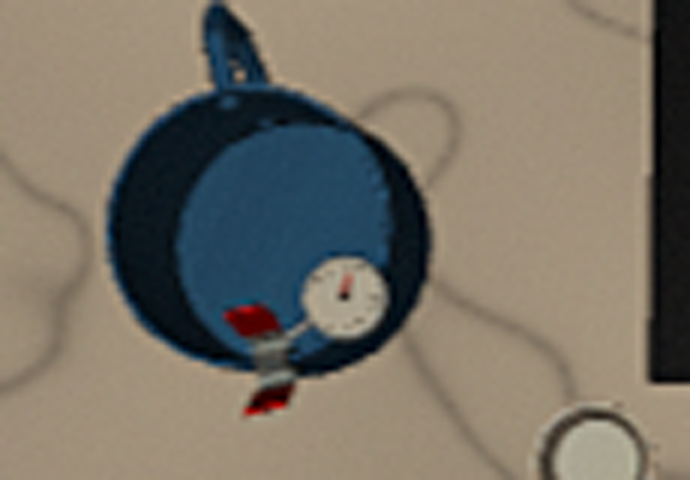

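The crop shows the inner tab at top-image pixel (172.2,243.5), the outer tab at (175,256.3), the dial centre at (187.3,239.5), and the clip pointing mostly towards the robot.

```bash
cat >> h.py <<'E'
def plan(pos,yaw,n):
    """rows from the current pose to TCP pos, tool down, tool x at world yaw (deg)"""
    s=arm.sense();q=s['orientation'];r0=R.from_quat(np.array(q)[[1,2,3,0]]);p0=np.array(s['eef_pos'])
    r1=R.from_euler('z',yaw,degrees=True)*R.from_euler('x',180,degrees=True)
    rv=(r0.inv()*r1).as_rotvec(degrees=True);dp=np.array(pos)-p0
    x=r0.apply([1,0,0]);print('t',s['t'],'at',p0.round(4),'yaw',np.degrees(np.arctan2(x[1],x[0])).round(2),'w',round(s['gripper_width'],4),'F',np.round(s['wrist_force'],2),'g',round(s['grasp_force'],1),'tilt',np.degrees(np.arccos(-r0.apply([0,0,1])[2])).round(2))
    print('total shift tool',r0.inv().apply(dp).round(4),'turn',rv.round(2))
    r=r0;out=[]
    for i in range(n):
        out.append([[round(float(a),4) for a in r.inv().apply(dp/n)],[round(float(a),2) for a in rv/n]]);r=r*R.from_rotvec(rv/n,degrees=True)
    if n: print(out)
E
python3 - <<'E'
from h import *
j=np.array([.4966,.2932])
a=topz('top',172.2,243.5,.168);b=topz('top',175,256.3,.168);c=topz('top',187.3,239.5,.142)
m=(a+b)/2;print(a,b,np.linalg.norm(a-b),'mid',m,'dial',c)
dm=(m[:2]-j);print('r',np.linalg.norm(dm),'ang',np.degrees(np.arctan2(dm[1],dm[0])), 'tabs ang',np.degrees(np.arctan2(*(b-a)[1::-1])))
for ang in(180,185,190,195,200,205):
    e=np.array([np.cos(np.radians(ang)),np.sin(np.radians(ang))]);y=np.array([-e[1],e[0]]);o=j+.0635*e
    print(ang,o,'dial local',(c[:2]-o)@e,(c[:2]-o)@y)
plan([.578,-.0286,.25],17.6,14)
E
```

```text
[0.44854634 0.27839661 0.168     ] [0.41512014 0.26943703 0.168     ] 0.03460614127352387 mid [0.43183324 0.27391682 0.168     ] dial [0.461323   0.24375105 0.142     ]
r 0.06757643527313334 ang -163.42001302116105 tabs ang -164.9951064143022
180 [0.4331 0.2932] dial local -0.02822300471478712 0.049448948288006445
185 [0.43334164 0.28766561] dial local -0.024047484516131683 0.04618618738473656
190 [0.43406471 0.28217334] dial local -0.020172221782388623 0.04257192170748637
195 [0.43526371 0.27676499] dial local -0.016626709602909438 0.038633658000413136
200 [0.43692952 0.27148172] dial local -0.013437931466218609 0.03440136882831618
205 [0.43904946 0.26636374] dial local -0.01063015589937335 0.02990726446732138
t 0.1 at [ 0.2037 -0.643   0.2304] yaw 17.58 w 0.0857 F [0.73 0.45 0.75] g 0.0 tilt 0.09
total shift tool [ 0.5424 -0.4727 -0.0189] turn [-0.09  0.01 -0.02]
[[[0.0387, -0.0338, -0.0013], [-0.01, 0.0, -0.0]], [[0.0387, -0.0338, -0.0014], [-0.01, 0.0, -0.0]], [[0.0387, -0.0338, -0.0014], [-0.01, 0.0, -0.0]], [[0.0387, -0.0338, -0.0014], [-0.01, 0.0, -0.0]], [[0.0387, -0.0338, -0.0014], [-0.01, 0.0, -0.0]], [[0.0387, -0.0338, -0.0014], [-0.01, 0.0, -0.0]], [[0.0387, -0.0338, -0.0014], [-0.01, 0.0, -0.0]], [[0.0387, -0.0338, -0.0014], [-0.01, 0.0, -0.0]], [[0.0387, -0.0338, -0.0014], [-0.01, 0.0, -0.0]], [[0.0387, -0.0338, -0.0014], [-0.01, 0.0, -0.0]], [[0.0388, -0.0338, -0.0014], [-0.01, 0.0, -0.0]], [[0.0388, -0.0337, -0.0014], [-0.01, 0.0, -0.0]], [[0.0388, -0.0337, -0.0014], [-0.01, 0.0, -0.0]], [[0.0388, -0.0337, -0.0014], [-0.01, 0.0, -0.0]]]
```

Emit:
move_arm --motion '[[[0.035,-0.0305,-0.003],[0,0,0]],[[0.035,-0.0305,-0.003],[0,0,0]],[[0.035,-0.0305,-0.003],[0,0,0]],[[0.035,-0.0305,-0.003],[0,0,0]],[[0.035,-0.0305,-0.003],[0,0,0]],[[0.035,-0.0305,-0.003],[0,0,0]],[[0.035,-0.0305,0],[0,0,0]],[[0.035,-0.0305,0],[0,0,0]],[[0.035,-0.0305,0],[0,0,0]],[[0.035,-0.0305,0],[0,0,0]],[[0.035,-0.0305,0],[0,0,0]],[[0.035,-0.0305,0],[0,0,0]]]' --gripper -1

```text
t: 1.3
eef_pos: [0.4941, -0.166, 0.2492]
orientation: [0.0, 0.988, 0.153, -0.0]
wrist_force: [1.4, -0.4, -0.1]
gripper_width: 0.0856
grasp_force: 0.0
```

```bash
python3 -c "
from h import *
plan([.578,-.0286,.2],17.6,0)"
```

```text
t 1.3 at [ 0.4941 -0.166   0.2492] yaw 17.57 w 0.0856 F [ 1.42 -0.38 -0.13] g 0.0 tilt 0.02
total shift tool [ 0.1214 -0.1057  0.0491] turn [-0.    0.02 -0.03]
```

Emit:
move_arm --motion '[[[0.03,-0.0265,0],[0,0,0]],[[0.03,-0.0265,0],[0,0,0]],[[0.03,-0.0265,0.01],[0,0,0]],[[0.0314,-0.0262,0.02],[0,0,0]],[[0,0,0.019],[0,0,0]],[[0,0,0],[0,0,0]],[[0,0,0],[0,0,0]]]'

```text
t: 2.0
eef_pos: [0.577, -0.0312, 0.2001]
orientation: [0.0, 0.988, 0.152, -0.001]
wrist_force: [1.1, -0.0, 0.1]
gripper_width: 0.0854
grasp_force: 0.0
```

```bash
cat >> h.py <<'E'
def wrist(name):
    s=arm.sense();p,d=arm.read_camera('wrist');cv2.imwrite(f'pics/{name}.png',p)
    m=arm.camera_model('wrist');f=210/np.tan(np.radians(m['fovy']/2))
    v,u=np.mgrid[:420,:560];a=(u-m['cx']);b=(v-m['cy']);r=np.hypot(a,b)+1e-9;th=r/f
    X=np.stack([np.tan(th)*a/r,-np.tan(th)*b/r,-np.ones_like(r)],-1)*d[...,None]
    T=m['T_tool_cam'];X=X.reshape(-1,3)@T[:3,:3].T+T[:3,3]
    W=R.from_quat(np.array(s['orientation'])[[1,2,3,0]]).apply(X)+s['eef_pos']
    return p,d,W.reshape(420,560,3)
E
python3 - <<'E'
from h import *
plan([.578,-.0286,.132],17.6,0)
p,d,W=wrist('w1')
m=(d>0)&(W[...,2]>.15)&(W[...,2]<.165)&(np.hypot(W[...,0]-.578,W[...,1]+.0286)<.035)
P=W[m];print(len(P),cv2.minEnclosingCircle((P[:,:2]*1000).astype(np.float32)),np.median(P[:,2]))
m=(d>0)&(W[...,2]>.108)&(W[...,2]<.13)&(np.hypot(W[...,0]-.578,W[...,1]+.0286)<.1)
P=W[m];print(len(P),cv2.minEnclosingCircle((P[:,:2]*1000).astype(np.float32)))
E
```

```text
t 2.0 at [ 0.577  -0.0312  0.2001] yaw 17.52 w 0.0854 F [ 1.07 -0.03  0.06] g 0.0 tilt 0.09
total shift tool [ 0.0018 -0.0022  0.0681] turn [ 0.01  0.09 -0.08]
1522 ((577.8145141601562, -28.99382209777832), 14.067546844482422) 0.15885980595272722
39219 ((576.8952026367188, -28.778751373291016), 92.39895629882812)
```

View pics/w1.png

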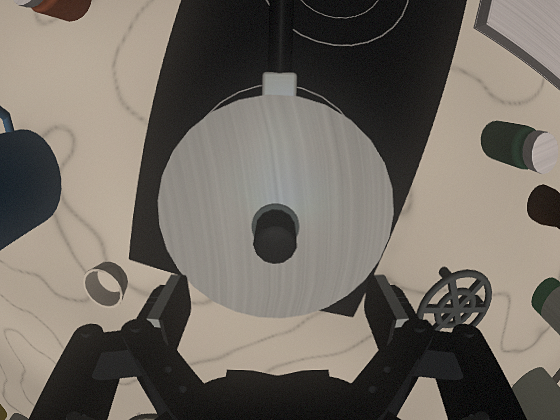

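The wrist view shows the knob at (275,238), between the fingers. The wrist cloud puts it at (0.578,-0.029), which agrees with the top camera.

Emit:
move_arm --motion '[[[0.0015,-0.002,0.015],[0,0,0]],[[0,0,0.02],[0,0,0]],[[0,0,0.02],[0,0,0]],[[0,0,0.012],[0,0,0]],[[0,0,0],[0,0,0]],[[0,0,0],[0,0,0]]]'

```text
t: 2.65
eef_pos: [0.5786, -0.0282, 0.1337]
orientation: [0.0, 0.988, 0.153, 0.0]
wrist_force: [-0.4, -0.9, 1.1]
gripper_width: 0.0852
grasp_force: 0.0
```

Emit:
move_arm --motion '[[[0,0,0],[0,0,0]],[[0,0,0],[0,0,0]],[[0,0,0],[0,0,0]],[[0,0,0],[0,0,0]],[[0,0,0],[0,0,0]],[[0,0,0],[0,0,0]],[[0,0,0],[0,0,0]],[[0,0,0],[0,0,0]],[[0,0,0],[0,0,0]],[[0,0,0],[0,0,0]]]' --gripper 1 --squeeze 60

```text
t: 3.65
eef_pos: [0.5788, -0.028, 0.134]
orientation: [0.0, 0.988, 0.153, 0.0]
wrist_force: [-0.7, 0.5, 5.8]
gripper_width: 0.0264
grasp_force: 59.1
```

Emit:
move_arm --motion '[[[0,0,-0.005],[0,0,0]],[[0,0,-0.01],[0,0,0]],[[0,0,-0.015],[0,0,0]],[[0,0,-0.02],[0,0,0]],[[0,0,-0.015],[0,0,0]],[[0,0,0],[0,0,0]]]'

```text
t: 4.25
eef_pos: [0.5801, -0.0278, 0.2013]
orientation: [0.0, 0.988, 0.153, 0.003]
wrist_force: [0.8, -0.3, -2.9]
gripper_width: 0.0265
grasp_force: 59.2
```

```bash
python3 -c "
from h import *
plan([.4963,-.3077,.199],17.6,0)"
```

```text
t 4.25 at [ 0.5801 -0.0278  0.2013] yaw 17.57 w 0.0265 F [ 0.79 -0.27 -2.95] g 59.2 tilt 0.3
total shift tool [-0.1644  0.2415  0.0019] turn [ 0.09 -0.28 -0.03]
```

Emit:
move_arm --motion '[[[-0.008,0.012,0],[0,0,0]],[[-0.016,0.024,0],[0,0,0]],[[-0.02,0.029,0],[0,0,0]],[[-0.02,0.029,0],[0,0,0]],[[-0.02,0.029,0],[0,0,0]],[[-0.02,0.029,0],[0,0,0]],[[-0.02,0.029,0],[0,0,0]],[[-0.016,0.024,0],[0,0,0]],[[-0.014,0.022,0],[0,0,0]],[[-0.01,0.0145,0],[0,0,0]],[[0,0,0],[0,0,0]],[[0,0,0],[0,0,0]]]'

```text
t: 5.45
eef_pos: [0.4937, -0.308, 0.1973]
orientation: [-0.001, 0.988, 0.152, -0.001]
wrist_force: [0.8, 1.0, -3.9]
gripper_width: 0.0263
grasp_force: 59.3
```

Run:
```python
from h import *
plan([.4963,-.3077,.058],17.6,0)
p,d,W=wrist('w2')
m=(d>0)&(W[...,2]>.1)&(np.hypot(W[...,0]-.4963,W[...,1]+.3077)<.12)&(W[...,2]<.21)
P=W[m];print(len(P),P[:,:2].min(0),P[:,:2].max(0))
P,_=arm.read_camera('top');cv2.imwrite('pics/t2.png',P)
C=cloud('top',_);Q=C[150:330,300:470].reshape(-1,3)
Q=Q[(np.abs(Q[:,2]-.184)<.012)&(np.hypot(Q[:,0]-.496,Q[:,1]+.308)<.105)]
print(len(Q),cv2.minEnclosingCircle((Q[:,:2]*1000).astype(np.float32)))
A=np.c_[Q[:,:2],np.ones(len(Q))];print(np.linalg.lstsq(A,Q[:,2],rcond=None)[0])
```

```text
t 5.45 at [ 0.4937 -0.308   0.1973] yaw 17.49 w 0.0263 F [ 0.79  1.02 -3.89] g 59.3 tilt 0.12
total shift tool [0.0027 0.0007 0.1393] turn [-0.09  0.08 -0.11]
54184 [ 0.40337214 -0.40000765] [ 0.58370013 -0.21604789]
1999 ((493.5709228515625, -304.93865966796875), 91.42826080322266)
[-0.00726091 -0.0446722   0.17502582]
```

Emit:
move_arm --motion '[[[0.0025,0.0007,0.01],[0,0,0]],[[0,0,0.02],[0,0,0]],[[0,0,0.025],[0,0,0]],[[0,0,0.025],[0,0,0]],[[0,0,0.02],[0,0,0]],[[0,0,0.015],[0,0,0]],[[0,0,0.01],[0,0,0]],[[0,0,0.004],[0,0,0]],[[0,0,0],[0,0,0]],[[0,0,0],[0,0,0]]]'

```text
t: 6.55
eef_pos: [0.4982, -0.3079, 0.0701]
orientation: [0.0, 0.988, 0.153, 0.001]
wrist_force: [-0.2, -0.1, -2.6]
gripper_width: 0.0268
grasp_force: 59.3
```

Emit:
move_arm --motion '[[[0,0,0.002],[0,0,0]],[[0,0,0.002],[0,0,0]],[[0,0,0.002],[0,0,0]],[[0,0,0.001],[0,0,0]],[[0,0,0],[0,0,0]],[[0,0,0],[0,0,0]]]'

```text
t: 7.15
eef_pos: [0.4975, -0.3076, 0.0623]
orientation: [-0.0, 0.988, 0.153, -0.0]
wrist_force: [0.3, -1.0, -1.9]
gripper_width: 0.026
grasp_force: 59.3
```

Emit:
move_arm --motion '[[[0,0,0.001],[0,0,0]],[[0,0,0.001],[0,0,0]],[[0,0,0.001],[0,0,0]],[[0,0,0.001],[0,0,0]],[[0,0,0],[0,0,0]],[[0,0,0],[0,0,0]]]'

```text
t: 7.75
eef_pos: [0.4975, -0.3076, 0.0583]
orientation: [-0.0, 0.988, 0.153, -0.0]
wrist_force: [-0.8, -0.4, -3.4]
gripper_width: 0.0263
grasp_force: 59.3
```

Emit:
move_arm --motion '[[[0,0,0.001],[0,0,0]],[[0,0,0.001],[0,0,0]],[[0,0,0],[0,0,0]],[[0,0,0],[0,0,0]]]'

```text
t: 8.15
eef_pos: [0.4977, -0.3077, 0.0579]
orientation: [0.0, 0.988, 0.153, 0.0]
wrist_force: [-5.4, 1.7, 12.9]
gripper_width: 0.0258
grasp_force: 61.0
```

Emit:
move_arm --motion '[[[0,0,-0.001],[0,0,0]],[[0,0,0],[0,0,0]]]'

```text
t: 8.35
eef_pos: [0.4978, -0.3078, 0.058]
orientation: [0.0, 0.988, 0.153, 0.0]
wrist_force: [-1.8, 1.2, 5.4]
gripper_width: 0.0262
grasp_force: 59.8
```

Emit:
move_arm --motion '[[[0,0,0],[0,0,0]],[[0,0,0],[0,0,0]],[[0,0,0],[0,0,0]],[[0,0,0],[0,0,0]],[[0,0,0],[0,0,0]],[[0,0,0],[0,0,0]]]' --gripper -1

```text
t: 8.95
eef_pos: [0.4976, -0.3077, 0.0573]
orientation: [0.0, 0.988, 0.153, 0.0]
wrist_force: [-0.6, -0.3, -0.8]
gripper_width: 0.0853
grasp_force: 0.0
```

Emit:
move_arm --motion '[[[0,0,-0.01],[0,0,0]],[[0,0,-0.025],[0,0,0]],[[0,0,-0.035],[0,0,0]],[[0,0,-0.04],[0,0,0]],[[0,0,-0.04],[0,0,0]],[[0,0,-0.03],[0,0,0]],[[0,0,-0.02],[0,0,0]]]'

```text
t: 9.65
eef_pos: [0.4983, -0.3079, 0.2611]
orientation: [0.001, 0.988, 0.153, 0.002]
wrist_force: [0.3, -0.0, -0.8]
gripper_width: 0.0856
grasp_force: 0.0
```

Run:
```python
from h import *
plan([.434,.276,.26],105,0)
p,d,W=wrist('w3')
Q=W[(d>0)&(W[...,2]>.033)&(W[...,2]<.09)&(np.hypot(W[...,0]-.4963,W[...,1]+.3077)<.12)]
print('lid',cv2.minEnclosingCircle((Q[:,:2]*1000).astype(np.float32)))
Q=W[(d>0)&(np.hypot(W[...,0]-.4963,W[...,1]+.3077)<.089)&(np.hypot(W[...,0]-.4963,W[...,1]+.3077)>.06)]
A=np.c_[Q[:,:2],np.ones(len(Q))];print(np.linalg.lstsq(A,Q[:,2],rcond=None)[0],np.median(Q[:,2]))
```

```text
t 9.65 at [ 0.4983 -0.3079  0.2611] yaw 17.58 w 0.0856 F [ 0.32 -0.04 -0.76] g 0.0 tilt 0.25
total shift tool [ 1.150e-01 -5.761e-01 -3.000e-04] turn [  0.27   0.   -87.42]
lid ((496.1601257324219, -307.93115234375), 92.29972076416016)
[0.12424282 0.04840312 0.14843589] 0.3208464600419122
```

Emit:
move_arm --motion '[[[0.005,-0.026,0],[0,0,0]],[[0.009,-0.046,0],[0,0,0]],[[0.0096,-0.048,0],[0,0,0]],[[0.0096,-0.048,0],[0,0,0]],[[0.0096,-0.048,0],[0,0,0]],[[0.0096,-0.048,0],[0,0,0]],[[0.0096,-0.048,0],[0,0,0]],[[0.0096,-0.048,0],[0,0,0]],[[0.0096,-0.048,0],[0,0,0]],[[0.0096,-0.048,0],[0,0,0]],[[0.0096,-0.048,0],[0,0,0]],[[0.0096,-0.048,0],[0,0,0]]]'

```text
t: 10.9
eef_pos: [0.4352, 0.2535, 0.2579]
orientation: [0.0, 0.988, 0.153, 0.001]
wrist_force: [0.8, 1.0, -0.7]
gripper_width: 0.0858
grasp_force: 0.0
```

Emit:
move_arm --motion '[[[0.005,-0.022,0],[0,0,0]],[[0,0,0],[0,0,-8]],[[0,0,0],[0,0,-8]],[[0,0,0],[0,0,-8]],[[0,0,0],[0,0,-8]],[[0,0,0],[0,0,-8]],[[0,0,0],[0,0,-8]],[[0,0,0],[0,0,-8]],[[0,0,0],[0,0,-8]],[[0,0,0],[0,0,-8]],[[0,0,0],[0,0,-8]],[[0,0,0],[0,0,-7.4]]]'

```text
t: 12.1
eef_pos: [0.4337, 0.2741, 0.2575]
orientation: [0.0, 0.607, 0.795, -0.0]
wrist_force: [0.4, -0.3, -0.1]
gripper_width: 0.0849
grasp_force: 0.0
```

Run:
```python
from h import *
plan([.434,.276,.26],105,0)
p,d,W=wrist('w4');np.save('w4.npy',W)
```

```text
t 12.1 at [0.4337 0.2741 0.2575] yaw 105.29 w 0.0849 F [ 0.42 -0.32 -0.15] g 0.0 tilt 0.03
total shift tool [ 0.0018  0.0008 -0.0025] turn [0.01 0.03 0.29]
```

View pics/w4.png

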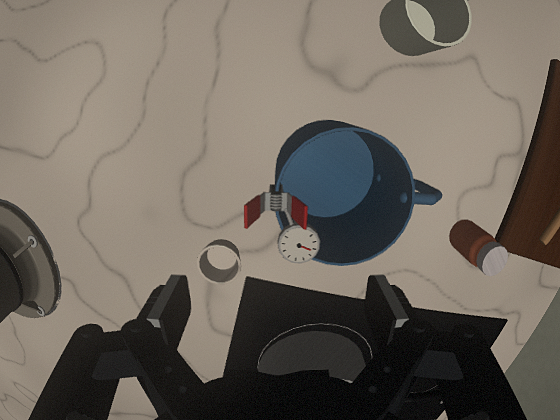

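The wrist view shows the left (outer) tab at (252,213), the right (inner) tab at (300,212) and the dial at (299,244). The closing axis runs along the image columns and looks well aligned.

Run:
```python
from h import *
W=np.load('w4.npy');p=cv2.imread('pics/w4.png').astype(int)
b,g,r=p[...,0],p[...,1],p[...,2]
m=(r>90)&(g<50)&(b<60)
c=[]
for u0,u1 in((240,266),(288,312)):
    k=m.copy();k[:,:u0]=0;k[:,u1:]=0;k[:190]=0;k[232:]=0
    P=W[k];P=P[(P[:,2]>.14)&(P[:,2]<.2)];c.append(P)
    print(len(P),'mean',P.mean(0).round(4),'min',P.min(0).round(4),'max',P.max(0).round(4))
# outer edges: centre by tool y / x extents
R0=R.from_euler('z',105,degrees=True)*R.from_euler('x',180,degrees=True)
for P in c:
    L=R0.inv().apply(P-[.434,.276,0]);print('tool xy ext',np.percentile(L,[3,50,97],axis=0).round(4))
    t=L[L[:,2]<-.168];print(' top',t[:,:2].min(0).round(4),t[:,:2].max(0).round(4))
d=c[0].mean(0)-c[1].mean(0);print('axis ang',np.degrees(np.arctan2(d[1],d[0])))
# line directions of each tab's edge along rim
for P in c:
    e=np.linalg.svd(P[:,:2]-P[:,:2].mean(0))[2][0];print(np.degrees(np.arctan2(e[1],e[0])))
# jug rim fit
q=W[(np.abs(W[...,2]-.13)<.004)&(np.hypot(W[...,0]-.4966,W[...,1]-.2932)<.075)&(b-r>15)]
print(len(q),circ(q))
```

```text
71 mean [0.4113 0.273  0.1748] min [0.4083 0.2642 0.1736] max [0.4143 0.2813 0.1767]
84 mean [0.4533 0.2833 0.1742] min [0.4499 0.2744 0.1606] max [0.4561 0.2921 0.1765]
tool xy ext [[-0.0056 -0.024  -0.1761]
 [ 0.003  -0.0226 -0.1748]
 [ 0.0106 -0.0216 -0.1738]]
 top [-0.0059 -0.0241] [ 0.0116 -0.0216]
tool xy ext [[-0.006   0.0181 -0.1758]
 [ 0.0016  0.0207 -0.1747]
 [ 0.0107  0.022  -0.1677]]
 top [-0.0064  0.0195] [0.0112 0.0224]
axis ang -166.17785646897693
-74.53964394969796
-78.93534062723624
1068 (np.float64(0.4938118994043187), np.float64(0.2936338725492423), np.float64(0.06301551488520447))
```

```bash
python3 -c "
from h import *
plan([.4323,.2782,.1473],103.7,0)"
```

```text
t 12.15 at [0.4338 0.2741 0.2575] yaw 105.63 w 0.0852 F [-0.08 -1.07 -0.61] g 0.0 tilt 0.03
total shift tool [ 0.0044 -0.0003  0.1102] turn [0.01 0.03 1.93]
```

Emit:
move_arm --motion '[[[0.0044,-0.0003,0.01],[0,0,1.4]],[[0,0,0.02],[0,0,0]],[[0,0,0.02],[0,0,0]],[[0,0,0],[0,0,0]],[[0,0,0],[0,0,0]]]'

```text
t: 12.65
eef_pos: [0.4323, 0.2785, 0.2077]
orientation: [-0.0, 0.619, 0.785, -0.0]
wrist_force: [0.5, 0.0, 0.1]
gripper_width: 0.0855
grasp_force: 0.0
```

Run:
```python
from h import *
plan([.4323,.2782,.1473],103.7,0)
p,d,W=wrist('w5');p=p.astype(int)
b,g,r=p[...,0],p[...,1],p[...,2]
m=((r>90)&(g<50)&(b<60)).astype(np.uint8)
n,l,st,ce=cv2.connectedComponentsWithStats(m)
R0=R.from_euler('z',103.7,degrees=True)*R.from_euler('x',180,degrees=True)
for i in range(1,n):
    if st[i,4]<40: continue
    P=W[l==i];P=P[(P[:,2]>.15)&(P[:,2]<.2)]
    if len(P)<20: continue
    t=P
    L=R0.inv().apply(P-[.4323,.2782,0]);T=L[L[:,2]<-.172]
    print(ce[i],len(P),P.mean(0).round(4),'top ext',T[:,:2].min(0).round(4),T[:,:2].max(0).round(4),np.median(T,0).round(4))
```

```text
t 12.65 at [0.4323 0.2785 0.2077] yaw 103.51 w 0.0855 F [0.45 0.01 0.06] g 0.0 tilt 0.02
total shift tool [-0.0003 -0.0001  0.0604] turn [-0.01  0.01 -0.19]
[238.75581395 253.25581395] 86 [0.4113 0.2726 0.1749] top ext [-0.0089 -0.0229] [ 0.0086 -0.0207] [-0.0002 -0.0217 -0.175 ]
[311.52336449 251.88785047] 107 [0.4534 0.2837 0.1749] top ext [-0.0093  0.0207] [0.0089 0.0232] [ 0.0004  0.0218 -0.175 ]
```

Emit:
move_arm --motion '[[[0,0,0.015],[0,0,0]],[[0,0,0.02],[0,0,0]],[[0,0,0.015],[0,0,0]],[[0,0,0.01],[0,0,0]],[[0,0,0],[0,0,0]],[[0,0,0],[0,0,0]]]'

```text
t: 13.3
eef_pos: [0.4325, 0.2788, 0.1475]
orientation: [-0.0, 0.618, 0.786, 0.0]
wrist_force: [0.3, 0.5, 0.6]
gripper_width: 0.0854
grasp_force: 0.0
```

Emit:
move_arm --motion '[[[0,0,0],[0,0,0]],[[0,0,0],[0,0,0]],[[0,0,0],[0,0,0]],[[0,0,0],[0,0,0]],[[0,0,0],[0,0,0]],[[0,0,0],[0,0,0]],[[0,0,0],[0,0,0]],[[0,0,0],[0,0,0]],[[0,0,0],[0,0,0]],[[0,0,0],[0,0,0]]]' --gripper 1 --squeeze 40

```text
t: 14.3
eef_pos: [0.4344, 0.2799, 0.1493]
orientation: [0.001, 0.619, 0.786, 0.002]
wrist_force: [0.9, -0.2, 9.4]
gripper_width: 0.0201
grasp_force: 45.1
```

Emit:
move_arm --motion '[[[0,0,-0.003],[0,0,0]],[[0,0,-0.004],[0,0,0]],[[0,0,-0.005],[0,0,0]],[[0,0,-0.005],[0,0,0]],[[0,0,-0.008],[0,0,0]],[[0,0,0],[0,0,0]],[[0,0,0],[0,0,0]]]'

```text
t: 15.0
eef_pos: [0.4325, 0.2785, 0.1726]
orientation: [0.0, 0.619, 0.786, 0.0]
wrist_force: [0.3, -0.4, -1.4]
gripper_width: 0.0199
grasp_force: 42.0
```

Run:
```python
from h import *
plan([.4323,.2782,.1473],103.7,0)
p,d,W=wrist('w6');np.save('w6.npy',W)
```

```text
t 15.0 at [0.4325 0.2785 0.1726] yaw 103.57 w 0.0199 F [ 0.34 -0.45 -1.42] g 42.0 tilt 0.03
total shift tool [-0.0002 -0.0003  0.0253] turn [ 0.03  0.   -0.13]
```

View pics/w6.png

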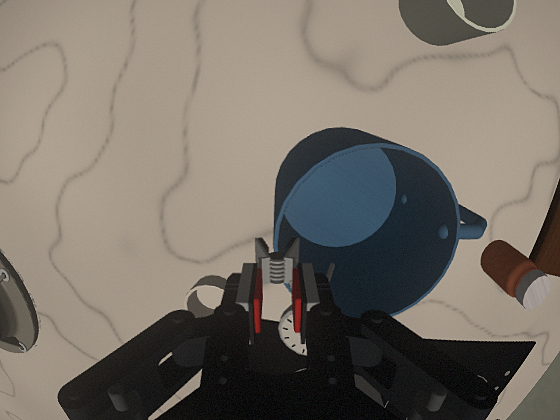

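The clip is held upright and open: the tabs are between the pads at (257,300) and (297,300), the coil is at (277,268) and the jaws have spread clear of the rim.

Emit:
move_arm --motion '[[[0,0,-0.015],[0,0,0]],[[0,0,-0.02],[0,0,0]],[[0,0,-0.025],[0,0,0]],[[0,0,-0.025],[0,0,0]],[[0,0,-0.015],[0,0,0]],[[0,0,0],[0,0,0]],[[0,0,0],[0,0,0]]]'

```text
t: 15.75
eef_pos: [0.4323, 0.2781, 0.2719]
orientation: [0.0, 0.619, 0.786, -0.0]
wrist_force: [0.4, 0.1, -1.5]
gripper_width: 0.0199
grasp_force: 42.0
```

Run:
```python
from h import *
s=arm.sense();print(s['t'],s['eef_pos'],s['gripper_width'],s['grasp_force'])
W=np.load('w4.npy');print('clipped coil',W[196:206:2,275].round(4))
W=np.load('w6.npy');print('held coil',W[258:282:3,277].round(4))
P,d=arm.read_camera('top');C=cloud('top',d);cv2.imwrite('pics/t3.png',P)
Q=C[150:250,240:345].reshape(-1,3);r=np.hypot(Q[:,0]-.578,Q[:,1]+.029)
for z in(.104,.107):
    K=Q[(Q[:,2]>z)&(Q[:,2]<.118)&(r<.1)&(r>.07)];print(len(K),circ(K),cv2.minEnclosingCircle((K[:,:2]*1000).astype(np.float32)),np.median(K[:,2]))
Q=C[200:260,130:225].reshape(-1,3);K=Q[(np.abs(Q[:,2]-.13)<.005)&(np.hypot(Q[:,0]-.494,Q[:,1]-.293)<.08)];print('jug',len(K),circ(K))
K=C[180:290,320:450].reshape(-1,3);K=K[(K[:,2]>.025)&(K[:,2]<.05)];K=K[np.hypot(K[:,0]-.496,K[:,1]+.308)<.1]
print('lid',cv2.minEnclosingCircle((K[:,:2]*1000).astype(np.float32)),np.linalg.lstsq(np.c_[K[:,:2],np.ones(len(K))],K[:,2],rcond=None)[0],np.median(K[:,2]))
```

```text
15.75 [0.4322978  0.27809992 0.27191352] 0.01994822703600107 41.958587765693665
clipped coil [[0.4306 0.2834 0.1396]
 [0.4311 0.2815 0.1386]
 [0.4316 0.2797 0.1384]
 [0.4319 0.2785 0.1399]
 [0.4325 0.2766 0.1393]]
held coil [[0.4323 0.2842 0.1581]
 [0.4324 0.2836 0.1606]
 [0.4328 0.2821 0.161 ]
 [0.4331 0.2808 0.1618]
 [0.4337 0.2783 0.1606]
 [0.4341 0.2769 0.1613]
 [0.4347 0.2744 0.1601]
 [0.4349 0.2733 0.1614]]
242 (np.float64(0.5776860238019769), np.float64(-0.02895969806025389), np.float64(0.08785323860516399)) ((577.71630859375, -28.872440338134766), 89.61870574951172) 0.1104203285099713
207 (np.float64(0.577721855861504), np.float64(-0.02897508115657449), np.float64(0.08789223242158199)) ((577.71630859375, -28.872440338134766), 89.61870574951172) 0.11104286776963579
jug 119 (np.float64(0.4946017738817854), np.float64(0.29295945084145675), np.float64(0.06305138776444781))
lid ((497.638427734375, -307.02178955078125), 92.61632537841797) [ 0.00138704 -0.00299132  0.04160518] 0.04363786073382392
```

Emit:
move_arm --motion '[[[-0.013,-0.0008,0],[0,0,0]],[[-0.026,-0.0016,0],[0,0,0]],[[-0.034,-0.002,0],[0,0,0]],[[-0.04,-0.0024,0],[0,0,0]],[[-0.04,-0.0024,0],[0,0,0]],[[-0.04,-0.0024,0],[0,0,0]],[[-0.04,-0.0024,0],[0,0,0]],[[-0.04,-0.0024,0],[0,0,0]],[[-0.034,-0.002,0],[0,0,0]],[[-0.018,-0.001,0],[0,0,0]],[[-0.008,-0.0006,0],[0,0,0]],[[0,0,0],[0,0,0]]]'

```text
t: 17.0
eef_pos: [0.4906, -0.0505, 0.2712]
orientation: [-0.001, 0.619, 0.785, -0.0]
wrist_force: [0.2, 0.7, -0.8]
gripper_width: 0.0199
grasp_force: 42.0
```

Run:
```python
from h import *
p,d,W=wrist('w7');np.save('w7.npy',W)
r=np.hypot(W[...,0]-.5777,W[...,1]+.0289)
K=W[(d>0)&(np.abs(W[...,2]-.111)<.003)&(r<.1)&(r>.075)]
print(len(K),circ(K))
plan([.4917,-.0499,.1317],103.7,0)
```

```text
1558 (np.float64(0.5770946497298509), np.float64(-0.028969341134501114), np.float64(0.08779687830918496))
t 17.05 at [ 0.4907 -0.0492  0.2716] yaw 103.6 w 0.0197 F [ 0.41  1.18 -0.74] g 42.0 tilt 0.1
total shift tool [-0.0011  0.001   0.1399] turn [-0.07 -0.07 -0.1 ]
```

View pics/w7.png

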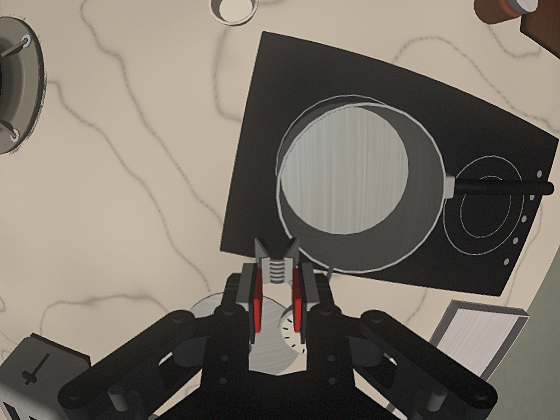

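The wrist view shows the open clip with its coil at (277,268), over the pan's near wall. The stem is at (330,270) on the pan's inner side, and the pan centre measures (0.5774,-0.029).

Emit:
move_arm --motion '[[[-0.0008,0.0008,0.01],[0,0,0]],[[0,0,0.02],[0,0,0]],[[0,0,0.025],[0,0,0]],[[0,0,0.025],[0,0,0]],[[0,0,0.02],[0,0,0]],[[0,0,0.01],[0,0,0]],[[0,0,0.01],[0,0,0]],[[0,0,0.005],[0,0,0]],[[0,0,0],[0,0,0]],[[0,0,0],[0,0,0]]]'

```text
t: 18.05
eef_pos: [0.4926, -0.0504, 0.1479]
orientation: [0.0, 0.619, 0.786, 0.0]
wrist_force: [0.7, -0.3, -0.7]
gripper_width: 0.02
grasp_force: 42.0
```

Run:
```python
from h import *
plan([.4914,-.0499,.1317],103.7,0)
p,d,W=wrist('w8');np.save('w8.npy',W)
r=np.hypot(W[...,0]-.5774,W[...,1]+.029)
K=W[(d>0)&(np.abs(W[...,2]-.111)<.003)&(r<.1)&(r>.075)]
print(len(K),circ(K))
cv2.imwrite('pics/w8c.png',cv2.resize(p[200:350,180:380],None,fx=4,fy=4,interpolation=cv2.INTER_CUBIC))
```

```text
t 18.05 at [ 0.4926 -0.0504  0.1479] yaw 103.58 w 0.02 F [ 0.68 -0.31 -0.69] g 42.0 tilt 0.06
total shift tool [ 0.0008 -0.0011  0.0162] turn [ 0.06  0.02 -0.12]
2796 (np.float64(0.5763667259929719), np.float64(-0.029352276140205358), np.float64(0.08806154460750058))
```

View pics/w8c.png

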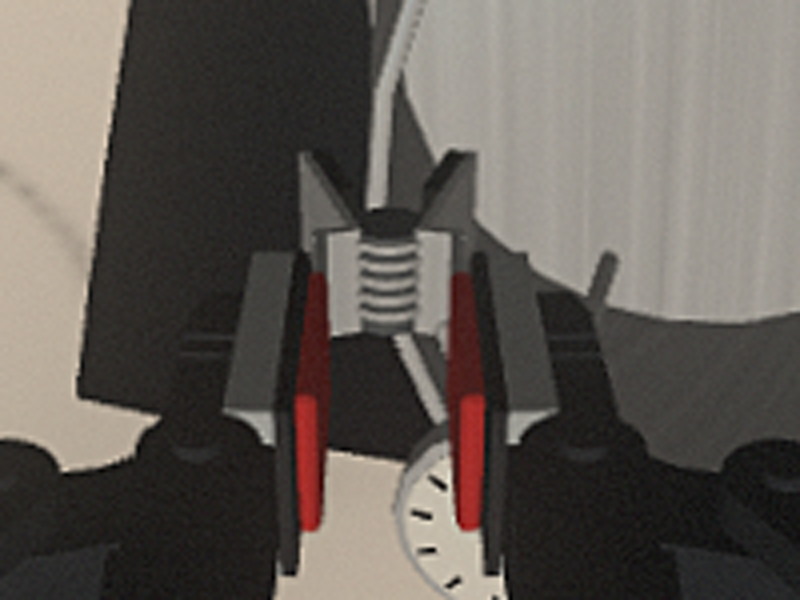

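The crop shows the rim running between the open jaws, at (378,190) against the coil centre at about (388,220). The clip needs to move about 1–2 mm outwards.

Emit:
move_arm --motion '[[[0,-0.0015,0.002],[0,0,0]],[[0,0,0.003],[0,0,0]],[[0,0,0.003],[0,0,0]],[[0,0,0.002],[0,0,0]],[[0,0,0.002],[0,0,0]],[[0,0,0],[0,0,0]],[[0,0,0],[0,0,0]]]'

```text
t: 18.8
eef_pos: [0.4907, -0.0508, 0.1353]
orientation: [-0.0, 0.619, 0.786, 0.0]
wrist_force: [-0.5, 0.7, -1.3]
gripper_width: 0.02
grasp_force: 42.0
```

Emit:
move_arm --motion '[[[0,0,0.001],[0,0,0]],[[0,0,0.001],[0,0,0]],[[0,0,0],[0,0,0]],[[0,0,0],[0,0,0]]]'

```text
t: 19.2
eef_pos: [0.4906, -0.0508, 0.1333]
orientation: [-0.0, 0.619, 0.786, 0.0]
wrist_force: [0.0, 0.2, -1.3]
gripper_width: 0.0201
grasp_force: 42.0
```

Emit:
move_arm --motion '[[[0,0,0.001],[0,0,0]],[[0,0,0.001],[0,0,0]],[[0,0,0],[0,0,0]],[[0,0,0],[0,0,0]]]'

```text
t: 19.6
eef_pos: [0.4909, -0.0508, 0.1317]
orientation: [0.0, 0.619, 0.786, -0.0]
wrist_force: [-1.1, -0.8, 5.4]
gripper_width: 0.02
grasp_force: 42.6
```

The coil touches the rim at 0.1317, as predicted. Releasing now.

Emit:
move_arm --motion '[[[0,0,0],[0,0,0]],[[0,0,0],[0,0,0]],[[0,0,0],[0,0,0]],[[0,0,0],[0,0,0]],[[0,0,0],[0,0,0]],[[0,0,0],[0,0,0]],[[0,0,0],[0,0,0]],[[0,0,0],[0,0,0]]]' --gripper -1

```text
t: 20.4
eef_pos: [0.4907, -0.0508, 0.1313]
orientation: [0.0, 0.619, 0.786, 0.0]
wrist_force: [-0.0, -0.7, 0.4]
gripper_width: 0.0857
grasp_force: 0.0
```

Emit:
move_arm --motion '[[[0,0,-0.005],[0,0,0]],[[0,0,-0.015],[0,0,0]],[[0,0,-0.025],[0,0,0]],[[0,0,-0.03],[0,0,0]],[[0,0,-0.03],[0,0,0]],[[0,0,-0.025],[0,0,0]],[[0,0,0],[0,0,0]],[[0,0,0],[0,0,0]]]'

```text
t: 21.2
eef_pos: [0.4909, -0.0509, 0.2624]
orientation: [0.001, 0.619, 0.786, 0.0]
wrist_force: [-0.5, 0.2, -0.5]
gripper_width: 0.0851
grasp_force: 0.0
```

Run:
```python
from h import *
s=arm.sense();print(s['t'],s['eef_pos'],s['gripper_width'])
p,d,W=wrist('w9');np.save('w9.npy',W)
b,g,r=[p[...,i].astype(int) for i in range(3)]
n,l,st,ce=cv2.connectedComponentsWithStats(((r>90)&(g<50)&(b<60)).astype(np.uint8))
for i in range(1,n):
    P=W[l==i]
    if len(P)>30 and np.median(P[:,2])>.1: print(ce[i].round(),len(P),P.mean(0).round(4),P[:,2].max().round(4))
q=np.hypot(W[...,0]-.577,W[...,1]+.029);K=W[(d>0)&(np.abs(W[...,2]-.111)<.003)&(q<.1)&(q>.075)];print('pan',circ(K),np.median(K[:,2]))
cv2.imwrite('pics/w9c.png',cv2.resize(p[100:300,180:440],None,fx=3,fy=3,interpolation=cv2.INTER_CUBIC))
P,D=arm.read_camera('scene');cv2.imwrite('pics/s9.png',P)
```

```text
21.2 [ 0.49087785 -0.05087397  0.2623858 ] 0.08508449644779599
[298. 210.] 271 [ 0.5089 -0.0463  0.1531] 0.4037
[249. 217.] 54 [ 0.4709 -0.059   0.1596] 0.1638
pan (np.float64(0.5770219001315252), np.float64(-0.029001862272803658), np.float64(0.08782046886452047)) 0.10963066086585227
```

View pics/w9c.png

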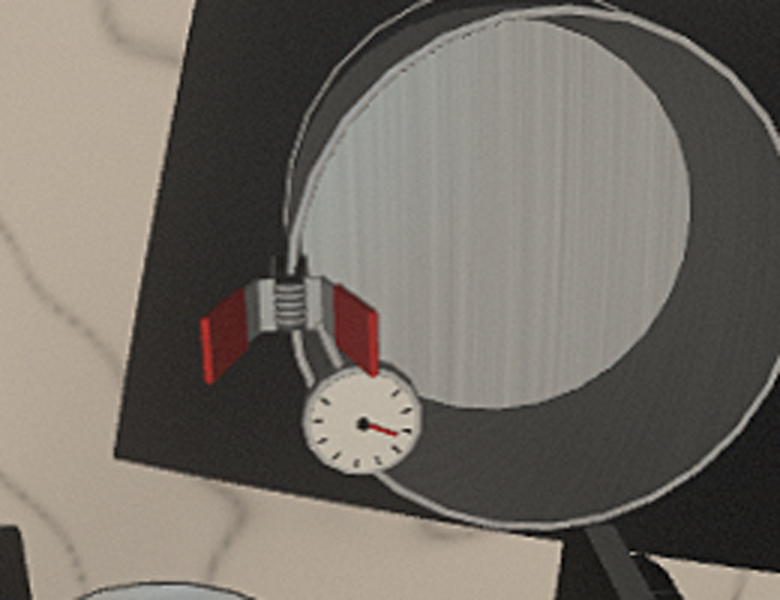

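Run:
```python
from h import *
W=np.load('w9.npy');p=cv2.imread('pics/w9.png').astype(int)
b,g,r=[p[...,i] for i in range(3)]
m=(r>60)&(r>2*g)&(r>2*b)&(np.abs(W[...,2]-.145)<.025)&(np.hypot(W[...,0]-.49,W[...,1]+.05)<.05)
P=W[m];R0=R.from_euler('z',103.7,degrees=True)*R.from_euler('x',180,degrees=True)
L=R0.inv().apply(P-[.4909,-.0509,0])
for s in(-1,1):
    Q=L[(np.sign(L[:,1])==s)&(np.abs(L[:,1])>.01)];Q=Q[np.argsort(Q[:,2])]
    print(s,len(Q),'top z',-Q[:15,2].mean().round(4),'at y',Q[:15,1].mean().round(4),'absmax y',np.abs(Q[:,1]).max().round(4))
print('coil',np.array([W[100+v//3,180+290//3] for v in range(285,330,6)]).round(4))
```

```text
-1 324 top z 0.1634 at y -0.0213 absmax y 0.0225
1 299 top z 0.1632 at y 0.0227 absmax y 0.0272
coil [[ 0.49   -0.0453  0.1269]
 [ 0.4904 -0.0471  0.127 ]
 [ 0.4908 -0.0489  0.1269]
 [ 0.4912 -0.0506  0.1274]
 [ 0.4918 -0.053   0.1255]
 [ 0.4921 -0.0544  0.127 ]
 [ 0.4927 -0.0566  0.1258]
 [ 0.4931 -0.0582  0.1265]]
```

The clip is closed on the wall with the stem inside and the dial up. The coil top sits about 6 mm higher above the rim than it did on the jug, because the opening pads dragged it up. That is within tolerance, but I'll press it further down using the tab tops.

Emit:
move_arm --motion '[[[0,0.001,0.01],[0,0,0]],[[0,0,0.025],[0,0,0]],[[0,0,0.025],[0,0,0]],[[0,0,0.015],[0,0,0]],[[0,0,0.01],[0,0,0]],[[0,0,0],[0,0,0]],[[0,0,0],[0,0,0]],[[0,0,0],[0,0,0]]]' --gripper 0.27

```text
t: 22.1
eef_pos: [0.4924, -0.0506, 0.1772]
orientation: [0.001, 0.619, 0.786, 0.0]
wrist_force: [0.1, 0.2, -0.3]
gripper_width: 0.0315
grasp_force: 0.0
```

Emit:
move_arm --motion '[[[0,0,0.004],[0,0,0]],[[0,0,0.004],[0,0,0]],[[0,0,0.003],[0,0,0]],[[0,0,0.002],[0,0,0]],[[0,0,0.001],[0,0,0]],[[0,0,0],[0,0,0]],[[0,0,0],[0,0,0]]]'

```text
t: 22.8
eef_pos: [0.4925, -0.0504, 0.163]
orientation: [0.001, 0.619, 0.786, 0.001]
wrist_force: [-0.1, 0.5, 5.4]
gripper_width: 0.0314
grasp_force: 3.4
```

Emit:
move_arm --motion '[[[0,0,0.001],[0,0,0]],[[0,0,0.001],[0,0,0]],[[0,0,0.001],[0,0,0]],[[0,0,0],[0,0,0]],[[0,0,0],[0,0,0]]]'

```text
t: 23.3
eef_pos: [0.4946, -0.05, 0.1618]
orientation: [0.003, 0.618, 0.786, 0.002]
wrist_force: [0.2, 1.4, 16.3]
gripper_width: 0.031
grasp_force: 9.3
```

Emit:
move_arm --motion '[[[0,-0.0005,0.001],[0,0,0]],[[0,-0.0005,0.001],[0,0,0]],[[0,0,0],[0,0,0]],[[0,0,0],[0,0,0]]]'

```text
t: 23.7
eef_pos: [0.4955, -0.0499, 0.1612]
orientation: [0.004, 0.618, 0.786, 0.003]
wrist_force: [0.4, 1.6, 24.2]
gripper_width: 0.0308
grasp_force: 13.0
```

It resists: pressing on the leaning tab tops also tightens the jaw. Instead I'll squeeze again, seat the coil with some downward preload, and keep moving down while releasing, so the backward swing of the pads can't lift the clip.

Emit:
move_arm --motion '[[[0,0.001,-0.005],[0,0,0]],[[0,0,-0.01],[0,0,0]],[[0,0,-0.01],[0,0,0]],[[0,0,0],[0,0,0]],[[0,0,0],[0,0,0]],[[0,0,0],[0,0,0]]]' --gripper -1

```text
t: 24.3
eef_pos: [0.4912, -0.0508, 0.1819]
orientation: [-0.0, 0.619, 0.786, -0.0]
wrist_force: [-0.2, 0.2, 0.0]
gripper_width: 0.0854
grasp_force: 0.0
```

Run:
```python
from h import *
plan([.4915,-.0509,.137],103.7,0)
p,d,W=wrist('w10')
b,g,r=[p[...,i].astype(int) for i in range(3)]
m=(r>60)&(r>2*g)&(r>2*b)&(np.abs(W[...,2]-.145)<.025)&(np.hypot(W[...,0]-.49,W[...,1]+.05)<.05)
P=W[m];R0=R.from_euler('z',103.7,degrees=True)*R.from_euler('x',180,degrees=True)
L=R0.inv().apply(P-[.4909,-.0509,0])
for s in(-1,1):
    Q=L[(np.sign(L[:,1])==s)&(np.abs(L[:,1])>.01)];Q=Q[np.argsort(Q[:,2])];T=Q[Q[:,2]<Q[5,2]+.003]
    print(s,len(Q),'top z',-Q[:15,2].mean().round(4),'top x,y',T[:,:2].mean(0).round(4),T.min(0).round(4),T.max(0).round(4))
```

```text
t 24.3 at [ 0.4912 -0.0508  0.1819] yaw 103.57 w 0.0854 F [-0.19  0.23  0.02] g 0.0 tilt 0.05
total shift tool [-0.0002  0.0003  0.0449] turn [-0.05 -0.01 -0.13]
-1 674 top z 0.1634 top x,y [-0.0012 -0.0209] [-0.011  -0.0227 -0.1638] [ 0.0076 -0.0189 -0.1604]
1 590 top z 0.1636 top x,y [0.0007 0.022 ] [-0.0092  0.0203 -0.164 ] [ 0.0098  0.0237 -0.1607]
```

Emit:
move_arm --motion '[[[0,0.0003,0.01],[0,0,0]],[[0,0,0.015],[0,0,0]],[[0,0,0.012],[0,0,0]],[[0,0,0.008],[0,0,0]],[[0,0,0],[0,0,0]],[[0,0,0],[0,0,0]]]'

```text
t: 24.95
eef_pos: [0.4919, -0.0504, 0.137]
orientation: [-0.0, 0.618, 0.786, -0.0]
wrist_force: [-0.0, 0.4, 0.6]
gripper_width: 0.0853
grasp_force: 0.0
```

Emit:
move_arm --motion '[[[0,0,0],[0,0,0]],[[0,0,0],[0,0,0]],[[0,0,0],[0,0,0]],[[0,0,0],[0,0,0]],[[0,0,0],[0,0,0]],[[0,0,0],[0,0,0]],[[0,0,0],[0,0,0]],[[0,0,0],[0,0,0]]]' --gripper 1 --squeeze 40

```text
t: 25.75
eef_pos: [0.4914, -0.0504, 0.1382]
orientation: [-0.0, 0.619, 0.786, -0.001]
wrist_force: [-5.2, 0.7, 12.6]
gripper_width: 0.02
grasp_force: 43.1
```

Run:
```python
from h import *
p,d,W=wrist('w11');np.save('w11.npy',W)
R0=R.from_euler('z',103.7,degrees=True)*R.from_euler('x',180,degrees=True)
for v in range(250,290,5): print(v,W[v,271:284:3,2].round(4))
cv2.imwrite('pics/w11c.png',cv2.resize(p[200:350,180:380],None,fx=4,fy=4,interpolation=cv2.INTER_CUBIC))
```

```text
250 [0.1171 0.1168 0.1166 0.1169 0.1178]
255 [0.1185 0.121  0.1208 0.1189 0.1186]
260 [0.1181 0.1199 0.1201 0.1198 0.1182]
265 [0.1188 0.1195 0.1191 0.1198 0.1186]
270 [0.1195 0.1192 0.1192 0.1193 0.1171]
275 [0.0038 0.1201 0.1194 0.11   0.0951]
280 [0.0049 0.0055 0.1079 0.1097 0.1017]
285 [0.0052 0.003  0.2796 0.1108 0.1086]
```

View pics/w11c.png

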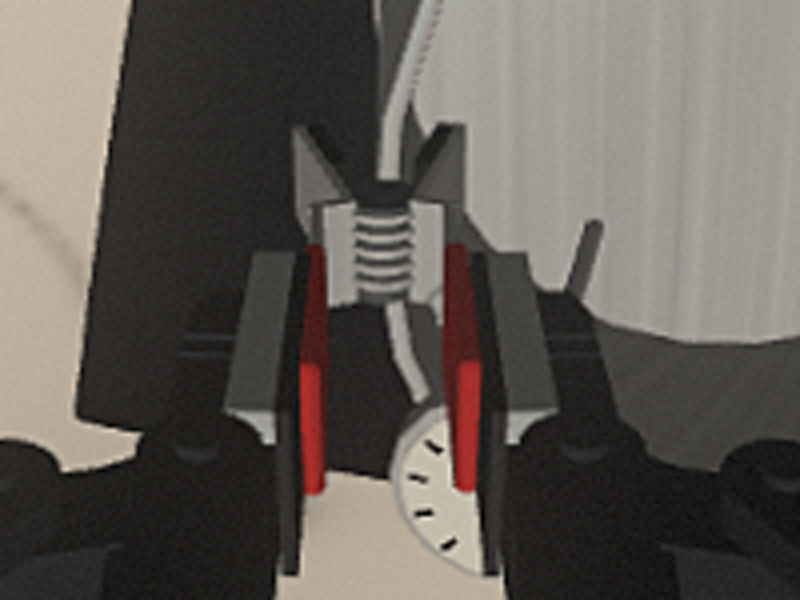

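The coil top now measures 0.1195, so the coil is seated on the rim with the wall between the jaws. I'll add a little preload and release while moving down.

Emit:
move_arm --motion '[[[0,0,0.001],[0,0,0]],[[0,0,0.001],[0,0,0]]]'

```text
t: 26.0
eef_pos: [0.4918, -0.0504, 0.1377]
orientation: [0.0, 0.619, 0.786, -0.001]
wrist_force: [-12.5, 0.6, 37.0]
gripper_width: 0.0197
grasp_force: 47.1
```

Emit:
move_arm --motion '[[[0,0,0.0015],[0,0,0]],[[0,0,0.0015],[0,0,0]],[[0,0,0.001],[0,0,0]],[[0,0,0],[0,0,0]],[[0,0,0],[0,0,0]],[[0,0,0],[0,0,0]],[[0,0,0],[0,0,0]]]' --gripper -1

```text
t: 26.7
eef_pos: [0.492, -0.0505, 0.1313]
orientation: [0.0, 0.619, 0.786, 0.0]
wrist_force: [0.2, -0.4, 0.1]
gripper_width: 0.0854
grasp_force: 0.0
```

Emit:
move_arm --motion '[[[0,0,-0.005],[0,0,0]],[[0,0,-0.015],[0,0,0]],[[0,0,-0.025],[0,0,0]],[[0,0,-0.03],[0,0,0]],[[0,0,-0.03],[0,0,0]],[[0,0,-0.02],[0,0,0]],[[0,0,0],[0,0,0]],[[0,0,0],[0,0,0]]]'

```text
t: 27.5
eef_pos: [0.492, -0.0506, 0.2571]
orientation: [0.001, 0.619, 0.786, 0.0]
wrist_force: [0.2, -0.0, -0.2]
gripper_width: 0.0852
grasp_force: 0.0
```

Run:
```python
from h import *
p,d,W=wrist('w12');np.save('w12.npy',W)
b,g,r=[p[...,i].astype(int) for i in range(3)]
q=np.hypot(W[...,0]-.577,W[...,1]+.029);K=W[(d>0)&(np.abs(W[...,2]-.111)<.003)&(q<.1)&(q>.075)];print('pan',circ(K))
m=(r>60)&(r>2*g)&(r>2*b)&(np.abs(W[...,2]-.14)<.03)&(np.hypot(W[...,0]-.49,W[...,1]+.05)<.05)
P=W[m];R0=R.from_euler('z',103.7,degrees=True)*R.from_euler('x',180,degrees=True)
L=R0.inv().apply(P-[.4909,-.0509,0])
for s in(-1,1):
    Q=L[(np.sign(L[:,1])==s)&(np.abs(L[:,1])>.01)];Q=Q[np.argsort(Q[:,2])];T=Q[Q[:,2]<Q[5,2]+.003]
    print(s,len(Q),'top z',-Q[:15,2].mean().round(4),T[:,:2].mean(0).round(4))
h=(np.hypot(W[...,0]-.491,W[...,1]+.051)<.006);print('coil z',np.percentile(W[h][:,2],[10,50,75,90]).round(4))
_,D=arm.read_camera('top');C=cloud('top',D)
K=C[180:290,320:450].reshape(-1,3);K=K[(K[:,2]>.025)&(K[:,2]<.05)];K=K[np.hypot(K[:,0]-.496,K[:,1]+.308)<.1]
print('lid',cv2.minEnclosingCircle((K[:,:2]*1000).astype(np.float32)))
cv2.imwrite('pics/w12c.png',cv2.resize(p[100:300,180:440],None,fx=3,fy=3,interpolation=cv2.INTER_CUBIC))
```

```text
pan (np.float64(0.5769516564386625), np.float64(-0.028988877957886683), np.float64(0.08781408325660275))
-1 326 top z 0.1579 [-0.0017 -0.0206]
1 289 top z 0.1579 [0.0002 0.0222]
coil z [0.005  0.1201 0.121  0.1216]
lid ((496.7391357421875, -307.14581298828125), 91.99847412109375)
```

View pics/w12c.png

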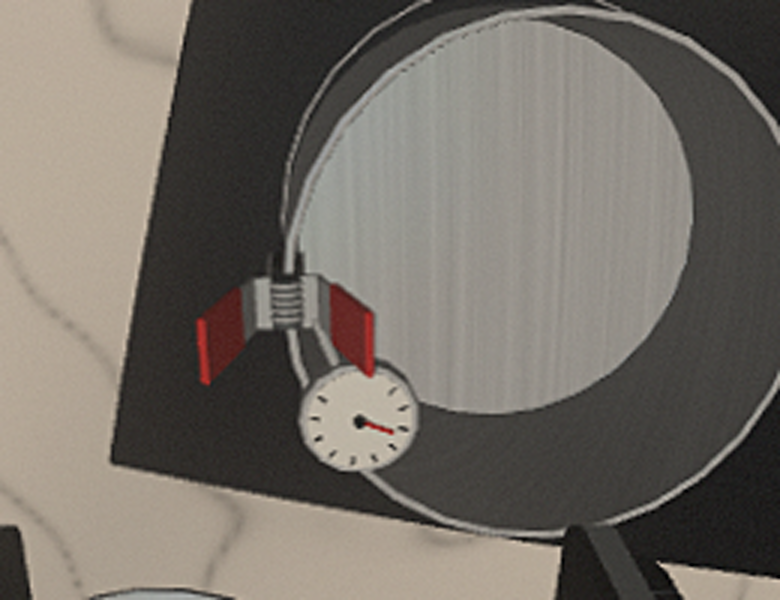

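The clip now sits upright on the wall. Tab tops are level at 0.158 and the coil top is at about 0.121, so the rim is within about 1–2 mm of the coil. The pan hasn't moved, the lid is centred on the trivet, and the gripper is clear.

```bash
python3 -c "
from station import arm
print(arm.job_done())"
```

```text
the job is handed in; nothing more can be done
None
```

I handed the job in after about 27.5 s of the 66 s: the thermometer is clipped upright on the pan wall with the rim about 1–2 mm from the coil, and the lid is level and centred on the trivet. I saw no sign of the pan, jug or any bystander being disturbed, but the verdict was not shown to me.

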